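Fit the fence to the mitre gauge and snap its cap on

ROBOT

A 6-joint arm with a two-finger parallel gripper is mounted at the origin on the work surface. World frame = base frame: x ahead of the robot, y to its left, z up, the work surface at z = 0. Lengths are in m, angles in rad, forces in N, time in s.
With the tool pointing down it reaches from about 0.4 to 0.825 m from the base axis. Payload 7 kg.
Tool frame: the origin (TCP) lies midway between the tips of the shut fingers; the grasp point (between the pads) lies arm.hold_point_z behind it (arm.hold_point_z is the distance from the TCP to the grasp point, in m); z points along the fingers, y is the line along which they close (so a half turn about z gives the same grasp; the last joint's range is limited). The gripper opens to 88 mm and grips with 3 to 60 N. Pads are 19 mm wide; open, the fingers measure 130 mm over their backs; the gripper's body (78 mm by 193 mm) begins 47 mm behind the grasp point.
Start: joints at [-0.978, 0.359, 0.012, 0, -1.224, -0.288], TCP at [0.203, -0.644, 0.227] pointing down, gripper open.
Joint ranges: [-3.07, 3.07], [-1.43, 2.12], [-1.02, 1.25], [-3.03, 1.67], [-3.05, -0], [-3.03, 3.03]. Speed limits (rad/s): [2.39, 2.39, 3.01, 3.14, 3.14, 3.14].

INTERFACE

Orientations are given as [roll, pitch, yaw] about the fixed x, y, z axes, in that order (R = Rz(yaw) Ry(pitch) Rx(roll)).
In Python, from station import arm gives the robot as it stands.
- The arm moves only by the shell command python3 -m crank 'ROWS' [OPENING] [FORCE]. ROWS is JSON, a list that holds one entry, the list of rows, each a list of 4 numbers: the shift along the tool's x, y, z in units of 25 mm (1.0 is 25 mm), then the turn about the tool's z in units of 5 degrees (1.0 is 5 degrees). A call has 1 to 12 rows; each row is the pose to reach, as a shift and turn from the pose commanded when the call began, along the tool's axes at that moment; what a row does not reach only later rows make up. A row lasts 1/8 s, in which the tool goes at most 62.5 mm and 10.7 degrees, less where a joint would pass 70% of its speed; a pose out of reach is approached as far as the arm can. A call with a gripper value outside its range is refused whole. OPENING is the closure, from 0 (fully open) to 1 (shut), set as the call begins (- or left out, the last holds). The fingers move at their own pace and stop on an object; FORCE is the grip in N (left out, the last holds). Time passes only in rows, so rows that repeat a pose let the fingers close. It gives the time, the measured TCP pose, the force, the opening and the grip force at its end, in the units of the state.
- arm.get_state(): the state, without advancing time (a new reading comes with each control period).
- arm.grab_frame(name): name is "scene" or "top" or "wrist"; returns (picture, depth): 480x640x3 uint8, red, green, blue; 480x640 float32, m along the optical axis (not along the pixel's ray), 0 where there is no reading.
- arm.get_calibration(name): a dict with "mtx" (3x3 intrinsics, pixels), "R" (3x3) and "t" (3): a world point X has camera coordinates R X + t; the wrist camera has in their place "mount" (4x4, takes a point from camera to tool coordinates, whose origin is the TCP and whose axes are the flange's). Camera axes: x right, y down, z forward; pixel columns grow to the right and rows downward; lengths in m; the calibration is good to about 2 mm. A picture is of the moment at which its call begins: read the wrist's pose just before it. get_calibration takes no time and is no camera call.
- arm.job_done(): hands the job in; it is judged then, once.
Trained networks look in the newest picture that a camera, given by its name, has taken for a name from the list of things; names that differ only in an ending like _2 or _b are one class to them, and where a whole thing is asked for, a point or a joint stands for the part that bears it (a point fixed in the world has none). Each returns a list of dicts, best first, with "score" (0 to 1); they miss things now and then, are a little off and sometimes report something else, mostly with a low value. They report only what shows in the picture. A call takes as long as a camera call.
- arm.recognise(thing, camera): "extent" ([left, top, width, height] in pixels, round what is visible of it).
- arm.trace(thing, camera): "mask" (480x640 bool, what is visible of it) and "extent" ([left, top, width, height] in pixels, round what is visible of it).
The state is a dict: "t": time; "q": joint angles; "qd": joint speeds; "joint_efforts": joint torques, N m; "eef_pos": TCP position; "ee_rot": TCP orientation; "force": force on the tool from outside, world axes, zero at the start; "moment": the same for the moment, N m; "width": finger opening in m; "gripper_force": force on a finger pad.
Only numpy, scipy, OpenCV 4.12 (cv2) and the standard library are available. Lean on these libraries where they do the work, as an engineer would, in place of code of your own. Each camera call takes 0.05 s, during which the arm holds its last target. There are 200 camera calls.

TASK

Fit the aluminium fence to the mitre gauge: hang its tab over the stud on the gauge's head with the back of the fence lying flush along the gauge's upright face, then press the flanged snap cap onto the stud until it clicks, and go on pressing until it sits fully down on the fence's tab. Finish while still holding the cap pressed down firmly, and leave the star knob, the wrenches and the push stick alone.

Things in the scene. Friction and masses are not known exactly. Their poses are not given: they have to be found in the camera images.
- gauge: Head of the mitre gauge, locked: half-round plate (radius 108 mm, 11 thick) with a boss and an upright face. Origin: on the table under the stud. x runs along the face, which is the plane y = -36 mm, x -85 to 85, 36 high, looking to -y, where the fence goes. The boss (x -46 to 46, y -36 to 28) has a flat top 36 mm up; the stud stands on it. A black handle 32 mm thick stands at y = 58 mm, 84 high.
- stud_top (a point): Tip of the upright steel stud on the boss, 62 mm above the table, axes as the gauge's. The stud is 11 mm thick, its last 6 mm tapering to 6 mm. Two sprung balls stand out 3 mm from its +x and -x sides (17 mm over both), 50 mm above the table.
- fence_center (a point): Loose aluminium fence, about 320 g, standing upright: centre of its bar, 240 (x) x 18 (y) x 66 mm high. From mid-back a level tab, 80 mm along x, reaches to y = 66; its underside is 1 mm, its top 6 mm above this centre; hole x -13 to 13, y 34 to 56. The bar's top 27 mm is free on both sides. Fitted: tab on the boss, stud through the hole, back (y = 9) on the face, this centre 35 mm up.
- cap_center (a point): Loose black snap cap standing mouth down; centre half-way up, z its axis. 32 mm tall: ribbed barrel 27 mm thick, flange 36 mm wide and 4 thick at its foot. Its cone mouth finds a stud up to 3 mm off. Pressed down, it meets the balls 9 mm above home, the force peaks at 5 to 18 N about 7 mm above home, then drops below zero (click) 3 to 5 mm above home. Home: flange on the tab, this centre 57 mm up.
- star_knob_center (a point): Bystander: centre, half-way up, of a black five-lobed star knob, 46 mm across, 24 mm high, no flange and no mouth. Leave it alone.
- wrench_a: Bystander: flat dark steel wrench, 210 mm, lying on the table. Leave it alone.
- wrench_b: Bystander: flat dark steel wrench, 190 mm, lying on the table. Leave it alone.
- push_stick: Bystander: grey plastic push stick, 270 mm long, 12 mm thick, lying on the table. Leave it alone.

How it is judged:
By the outcome, as a careful person would: the job done as asked, in the order asked, and still so for the second after the job is handed in, while the arm keeps its last pose, push and grip.
It also fails if it takes over 67 s, if anything falls off the work surface, if the arm or the gripper's body presses on something with over 40 N, if the wrist force passes 120 N, or if a joint passes its speed limit or range.

## Working session

There is one attempt and no reset: what is moved stays moved. The work goes in short steps, Python scripts to look and compute and a shell command to move; the robot and the scene stay as the last step left them, time stands still between calls to the robot, and variables do not carry over. Pictures are saved under pics/ and viewed, at most 10 in all, crops included, and the job is handed in when it is done.

```bash
ls; mkdir -p pics; cat > h.py <<'E'
import numpy as np,cv2
from station import arm
from scipy.spatial.transform import Rotation as Ro
def pose():
    s=arm.get_state();T=np.eye(4);T[:3,:3]=Ro.from_euler('xyz',s['ee_rot']).as_matrix();T[:3,3]=s['eef_pos'];return T
def cam(n):
    """K, camera->world"""
    c=arm.get_calibration(n);M=np.eye(4)
    if n=='wrist': M=pose()@np.array(c['mount'])
    else:
        R=np.array(c['R']);M[:3,:3]=R.T;M[:3,3]=-R.T@np.array(c['t']).ravel()
    return np.array(c['mtx']),M
def cloud(n):
    K,M=cam(n);im,d=arm.grab_frame(n)
    v,u=np.mgrid[:480,:640];P=np.stack([(u-K[0,2])/K[0,0]*d,(v-K[1,2])/K[1,1]*d,d],-1)@M[:3,:3].T+M[:3,3]
    P[d==0]=np.nan
    return im,P,K,M
def proj(X,K,M):
    c=(np.atleast_2d(X)-M[:3,3])@M[:3,:3];return (c/c[:,2:])[:,:2]@K[:2,:2].T+K[:2,2]
def save(im,f): cv2.imwrite('pics/'+f,cv2.cvtColor(im,cv2.COLOR_RGB2BGR))
E
python3 - <<'E'
from h import *
print(arm.get_state(),arm.hold_point_z)
for n in ['top','scene','wrist']:
    im,P,K,M=cloud(n);save(im,n+'0.png');np.savez('pics/'+n+'0.npz',P=P,K=K,M=M,im=im)
    print(n,M.round(3).tolist(),K[0,0])
    for t in ['gauge','stud_top','fence_center','cap_center','star_knob_center']:
        for r in arm.trace(t,n)[:2]:
            m=r['mask'];q=P[m];q=q[~np.isnan(q[:,0])]
            print(t,round(r['score'],2),np.round(r['extent']),np.median(q,0).round(3) if len(q) else None, q[:,2].max().round(3) if len(q) else '')
            np.save(f'pics/{n}_{t}.npy',m) if r is not None else 0
E
```

```text
pics
{'t': 0.0, 'q': array([-9.77921498e-01,  3.59404526e-01,  1.10368755e-02, -3.55794538e-04,
       -1.22413670e+00, -2.88121092e-01]), 'qd': array([-0.00114179, -0.00051937,  0.00052269, -0.00030055, -0.00058454,
        0.00108488]), 'joint_efforts': array([ 4.92872332e-04, -5.82720244e+01,  2.93052399e+01,  6.99735001e+00,
        6.73428556e-03, -2.09383011e-04]), 'eef_pos': array([ 0.20236654, -0.64340992,  0.22560072]), 'ee_rot': array([ 3.13985999e+00, -1.64705270e-04, -2.83695994e+00]), 'force': array([0.5928945 , 0.01464317, 0.11041518]), 'moment': array([0.03126886, 0.02986159, 0.01351796]), 'gripper_force': 0.0, 'width': 0.08734900644631265} 0.0188
top [[0.023, -0.994, 0.109, 0.445], [-1.0, -0.024, -0.005, 0.005], [0.008, -0.109, -0.994, 1.03], [0.0, 0.0, 0.0, 1.0]] 536.1076652071216
gauge 0.96 [327. 194.  75. 105.] [ 0.563 -0.06   0.017] 0.087
stud_top 0.87 [329. 192.  73. 110.] [ 0.562 -0.06   0.017] 0.087
fence_center 0.94 [470. 165.  64. 129.] [ 0.58  -0.31   0.043] 0.072
cap_center 0.8 [168. 203.  20.  18.] [0.6   0.286 0.029] 0.036
star_knob_center 0.82 [161. 263.  22.  23.] [0.482 0.295 0.023] 0.028
scene [[-0.281, 0.532, -0.798, 1.445], [0.959, 0.135, -0.248, 0.288], [-0.024, -0.836, -0.549, 0.713], [0.0, 0.0, 0.0, 1.0]] 609.9055040750001
gauge 0.57 [229. 233.  90.  69.] [ 0.591 -0.062  0.022] 0.086
fence_center 0.57 [101. 207. 100.  87.] [ 0.603 -0.322  0.04 ] 0.069
star_knob_center 0.75 [464. 264.  24.  17.] [0.487 0.296 0.021] 0.026
wrist [[-0.3, 0.91, 0.286, 0.126], [0.954, 0.286, 0.09, -0.668], [0.0, 0.3, -0.954, 0.385], [0.0, 0.0, 0.0, 1.0]] 384.0680990869991
```

View pics/top0.png

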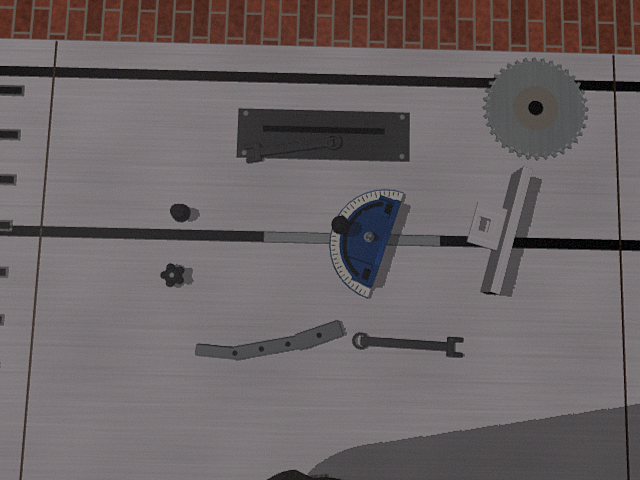

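View pics/scene0.png

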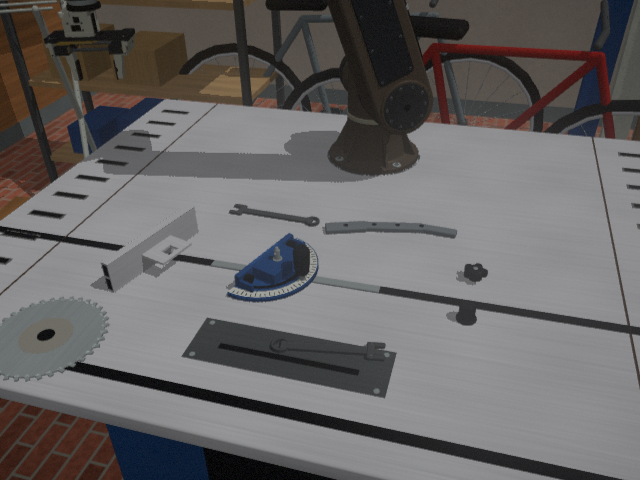

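The top view shows the fence at (510,235) with its tab pointing left, the stud at (369,237), the gauge handle at (340,224), the cap at (180,212) and the star knob at (172,275). The scene view agrees.

```bash
python3 - <<'E'
from h import *
d=np.load('pics/top0.npz');P=d['P'];im=d['im']
m=cv2.dilate(np.load('pics/top_fence_center.npy').astype(np.uint8),np.ones((5,5)))>0
q=P[m&(P[...,2]>.055)];print('fence top',len(q),cv2.minAreaRect((q[:,:2]*1000).astype(np.float32)),q.mean(0))
t=P[m&(P[...,2]>.03)&(P[...,2]<.048)];print('tab',len(t),t.mean(0),np.median(t[:,2]))
P2=P.copy();P2[:,:400]=np.nan
g=P[180:305,320:410];z=g[...,2]
b=g[(z>.028)&(z<.045)];print('boss',len(b),cv2.minAreaRect((b[:,:2]*1000).astype(np.float32)),b.mean(0))
print('near stud',P[231:244,362:376,2].round(3)*1000)
for nm in['cap_center','star_knob_center']:
    m=np.load(f'pics/top_{nm}.npy');q=P[m];q=q[q[:,2]>.018];print(nm,len(q),q.mean(0),q[:,2].max(),np.ptp(q,0))
E
```

```text
fence top 1497 ((577.28857421875, -326.91802978515625), (20.388174057006836, 240.21002197265625), 74.4391860961914) [ 0.57573437 -0.32542684  0.06512815]
tab 1470 [ 0.5840916  -0.2966908   0.03903315] 0.038993367593976536
boss 2037 ((564.0361938476562, -58.861717224121094), (95.91996002197266, 169.4132843017578), 71.95110321044922) [ 0.55717802 -0.07762707  0.03552447]
near stud [[35. 36. 39. 37. 37. 38. 38. 35. 34. 35. 37. 36. 36. 36.]
 [36. 36. 36. 33. 34. 35. 36. 36. 49. 50. 36. 38. 37. 36.]
 [37. 37. 36. 36. 38. 36. 36. 59. 59. 54. 34. 38. 38. 37.]
 [34. 37. 35. 37. 33. 56. 58. 61. 62. 60. 36. 37. 35. 36.]
 [36. 38. 38. 37. 39. 54. 61. 63. 61. 64. 59. 37. 37. 34.]
 [37. 34. 40. 36. 43. 58. 64. 63. 63. 61. 58. 38. 36. 36.]
 [35. 35. 36. 41. 39. 58. 59. 65. 61. 60. 55. 37. 37. 35.]
 [35. 36. 34. 39. 38. 49. 56. 58. 57. 58. 36. 37. 36. 34.]
 [37. 34. 38. 35. 39. 51. 53. 52. 46. 38. 37. 37. 34. 37.]
 [36. 39. 38. 37. 38. 36. 51. 49. 35. 37. 40. 35. 36. 39.]
 [37. 37. 36. 33. 36. 36. 38. 36. 39. 34. 37. 38. 35. 34.]
 [36. 35. 38. 38. 37. 35. 35. 38. 35. 38. 36. 37. 34. 33.]
 [37. 35. 37. 36. 31. 37. 34. 36. 35. 37. 37. 36. 34. 37.]]
cap_center 190 [0.60168441 0.2895978  0.03040118] 0.0362184521043748 [0.02655458 0.02651201 0.01796956]
star_knob_center 323 [0.48211617 0.2948225  0.02266614] 0.027588821781122652 [0.03944396 0.04050959 0.0093939 ]
```

```bash
cat >> h.py <<'E'
def go(p,ydeg=None,T=None):
    """shift/turn in crank units to bring the TCP to p with tool y at ydeg (mod 180)"""
    T=pose() if T is None else T
    s=T[:3,:3].T@(np.array(p)-T[:3,3])/.025
    a=np.degrees(np.arctan2(T[1,1],T[0,1]));t=0 if ydeg is None else -(((ydeg-a)+90)%180-90)/5
    print('rows',s.round(3),round(t,3),'now y',round(a,2));
E
python3 -c "
from h import *
go([.57,-.22,.25],74.4)"
```

```text
rows [-19.109  11.762  -0.937] 6.613 now y 107.46
```

```bash
python3 -m crank '[[[-19.1,11.75,-0.95,6.6],[-19.1,11.75,-0.95,6.6],[-19.1,11.75,-0.95,6.6],[-19.1,11.75,-0.95,6.6],[-19.1,11.75,-0.95,6.6],[-19.1,11.75,-0.95,6.6],[-19.1,11.75,-0.95,6.6],[-19.1,11.75,-0.95,6.6],[-19.1,11.75,-0.95,6.6],[-19.1,11.75,-0.95,6.6],[-19.1,11.75,-0.95,6.6],[-19.1,11.75,-0.95,6.6]]]'
python3 - <<'E'
from h import *
im,P,K,M=cloud('wrist');save(im,'w1.png');np.savez('pics/w1.npz',P=P,K=K,M=M,im=im)
print(arm.get_state()['qd'].round(3),pose()[:3,3])
go([.577,-.327,.2],74.4)
E
```

```text
t: 2.4
eef_pos: [0.5691, -0.2213, 0.2503]
ee_rot: [-3.141, -0.0, 2.869]
force: [0.6, 0.4, -0.6]
width: 0.0875
gripper_force: 0.0
[-0.004 -0.     0.002 -0.001  0.002 -0.003] [ 0.56907005 -0.22139172  0.25045189]
rows [-1.442 -3.983  2.018] -0.003 now y 74.39
```

View pics/w1.png

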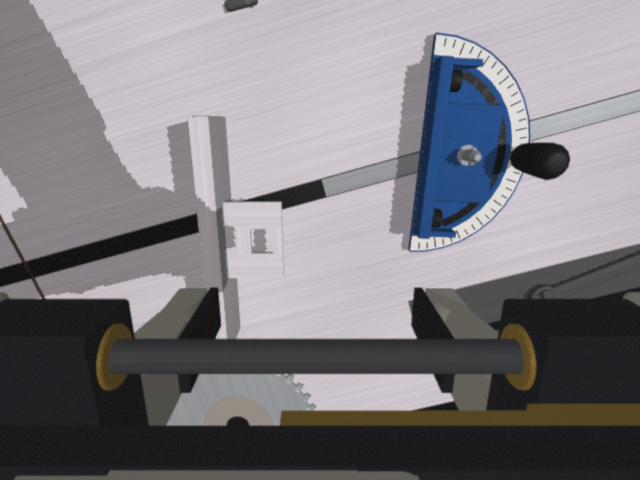

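The wrist view shows the stud at (469,155), the gauge's face along (436,35)–(412,250), the fence bar from (208,117) to about (230,330), and its tab hole at (263,240).

```bash
python3 - <<'E'
from h import *
def ana(P,nm,reg):
    x,y,z=P[...,0],P[...,1],P[...,2]
    f=(abs(x-.577)<.15)&(abs(y+.327)<.09)&reg
    q=P[f&(z>.055)&(z<.08)];print(nm,'fence',len(q),cv2.minAreaRect((q[:,:2]*1000).astype(np.float32)),np.median(q[:,2]))
    e=np.array([np.cos(np.radians(74.4)),np.sin(np.radians(74.4))])
    def edge(pts,c,side,e):
        n=np.array([e[1],-e[0]]);u=(pts[:,:2]-c)@n;v=(pts[:,:2]-c)@e
        bins=np.arange(u.min()+.006,u.max()-.006,.004);r=[]
        for b in bins:
            k=abs(u-b)<.002
            if k.sum()>4: r.append((b,np.percentile(v[k],97 if side>0 else 3)))
        r=np.array(r);k=np.ones(len(r),bool)
        for _ in range(4):
            p=np.polyfit(r[k,0],r[k,1],1);k=abs(np.polyval(p,r[:,0])-r[:,1])<.002
        print('  edge ang y',74.4+np.degrees(np.arctan(p[0])),'offset at c',p[1],k.sum(),len(r),'u',u.min(),u.max())
    c=np.array([.577,-.327])
    edge(q,c,1,e);edge(q,c,-1,e)
    t=P[f&(z>.032)&(z<.046)&((P[...,:2]-c)@e>.012)];print('  tab',len(t),np.median(t[:,2]),cv2.minAreaRect((t[:,:2]*1000).astype(np.float32)))
    g=(np.hypot(x-.565,y+.065)<.12)&reg
    s=P[g&(z>.048)&(z<.07)&(np.hypot(x-.565,y+.072)<.03)]
    print('  stud',len(s),s.mean(0),np.percentile(s[:,2],95)); 
    tp=s[s[:,2]>.059];print('  studtop',len(tp),tp.mean(0),cv2.minAreaRect((s[:,:2]*1000).astype(np.float32)))
    b=P[g&(z>.03)&(z<.042)];print('  boss z',np.median(b[:,2]));edge(b,s[:,:2].mean(0),-1,e)
d=np.load('pics/w1.npz');r=np.zeros((480,640),bool);r[:290]=1;ana(d['P'],'wrist',r)
d=np.load('pics/top0.npz');ana(d['P'],'top',np.ones((480,640),bool))
E
```

```text
wrist fence 3888 ((542.0675659179688, -317.468505859375), (18.93001937866211, 165.1748504638672), 74.57665252685547) 0.06572755158924262
  edge ang y 74.64886514197384 offset at c 0.009047207478085285 39 39 u -0.11882115977159484 0.04635003527926364
  edge ang y 74.58269998584498 offset at c -0.008172060065700662 39 39 u -0.11882115977159484 0.04635003527926364
  tab 3662 0.03889664760210465 ((588.2908935546875, -289.5237121582031), (54.247833251953125, 80.73963928222656), 74.38460540771484)
  stud 194 [ 0.56013259 -0.07170648  0.056468  ] 0.06244655408467751
  studtop 72 [ 0.5608551  -0.07087892  0.06113767] ((560.7144775390625, -71.03719329833984), (9.3151216506958, 15.634385108947754), 65.80023193359375)
  boss z 0.035933667212670106
  edge ang y 72.03247885687837 offset at c -0.03387105419076528 40 40 u -0.08559545819953769 0.0842540409813774
top fence 1497 ((577.28857421875, -326.91802978515625), (20.388174057006836, 240.21002197265625), 74.4391860961914) 0.06565140684546789
  edge ang y 74.69992822938646 offset at c 0.009031142712257693 58 58 u -0.1198441505834739 0.12035867930502397
  edge ang y 74.71782516326904 offset at c -0.00797946888350412 58 58 u -0.1198441505834739 0.12035867930502397
  tab 1104 0.0389343189806895 ((587.6824340820312, -289.3175964355469), (54.75636672973633, 80.66085815429688), 74.8386459350586)
  stud 38 [ 0.55973519 -0.0697657   0.05760074] 0.0636309180375089
  studtop 16 [ 0.5603057  -0.07005179  0.06167288] ((560.6257934570312, -69.92437744140625), (14.335317611694336, 9.528569221496582), 10.533913612365723)
  boss z 0.035823687214402766
  edge ang y 72.01663033458927 offset at c -0.034385412798481535 40 40 u -0.08534708510617396 0.08392284233460767
```

```bash
python3 -c "
from h import *
go([.5774,-.3265,.12],74.65);go([.5774,-.3265,.044],74.65)"
```

```text
rows [-1.452 -3.959  5.218] -0.053 now y 74.39
rows [-1.452 -3.959  8.258] -0.053 now y 74.39
```

```bash
python3 -m crank '[[[-1.45,-3.96,2,-0.05],[-1.45,-3.96,5.2,-0.05],[-1.45,-3.96,5.2,-0.05],[-1.45,-3.96,6.2,-0.05],[-1.45,-3.96,7.2,-0.05],[-1.45,-3.96,7.8,-0.05],[-1.45,-3.96,8.25,-0.05],[-1.45,-3.96,8.25,-0.05],[-1.45,-3.96,8.25,-0.05]]]' && python3 -m crank '[[[0,0,0,0],[0,0,0,0],[0,0,0,0],[0,0,0,0],[0,0,0,0],[0,0,0,0],[0,0,0,0],[0,0,0,0]]]' 0.9 45
python3 -c "
from h import *
go([.5774,-.3265,.044],74.65);print(arm.get_state()['moment'])"
```

```text
t: 3.58
eef_pos: [0.5789, -0.3256, 0.045]
ee_rot: [-3.141, 0.001, 2.875]
force: [-0.0, 0.4, -0.1]
width: 0.0877
gripper_force: 0.0
t: 4.58
eef_pos: [0.5783, -0.3255, 0.044]
ee_rot: [3.142, 0.0, 2.875]
force: [0.8, -0.2, 0.1]
width: 0.0177
gripper_force: 44.9
rows [ 0.024 -0.049  0.002] 0.012 now y 74.71
[-0.05724461 -0.04270738 -0.00530099]
```

```bash
python3 -m crank '[[[0,0,-0.2,0],[0,0,-0.6,0],[0,0,-1.4,0],[0,0,-2.2,0],[0,0,-2.4,0],[0,0,-2.4,0],[0,0,-2.4,0]]]'
python3 - <<'E'
from h import *
e=np.array([np.cos(np.radians(72.03)),np.sin(np.radians(72.03))])
p=np.array([.5607,-.0705])-.048*e
go([*p,.104],72.03);go([*(p-.03*e),.104],72.03);print(arm.get_state()['moment'])
E
```

```text
t: 5.45
eef_pos: [0.5777, -0.3252, 0.1031]
ee_rot: [3.141, -0.001, 2.875]
force: [-0.1, 1.2, -3.1]
width: 0.0178
gripper_force: 44.9
rows [ 3.433  7.731 -0.029] 0.534 now y 74.7
rows [ 3.489  6.532 -0.029] 0.534 now y 74.7
[-0.04612636 -0.01323546  0.01323354]
```

```bash
python3 -m crank '[[[0.3,0.8,0,0.1],[1.2,2.4,0,0.25],[2,4.2,0,0.4],[2.8,6,0,0.5],[3.2,7,0,0.53],[3.4,7.5,0,0.53],[3.43,7.72,0,0.53],[3.43,7.72,0,0.53],[3.43,7.72,0,0.53]]]'
python3 - <<'E'
from h import *
e=np.array([np.cos(np.radians(72.03)),np.sin(np.radians(72.03))])
p=np.array([.5607,-.0705])-.048*e
go([*p,.046],72.03)
K,M=cam('wrist');im,P,K,M=cloud('wrist');np.savez('pics/w2.npz',P=P,K=K,M=M,im=im)
T=pose();c=(T[:3,3]-[0,0,.011]);n=np.array([e[1],-e[0]])
uv=proj([.5607,-.0705,.062],K,M)
hole=[np.append(c[:2]+n*a+e*b,c[2]+.006) for a,b in[(-.013,.034),(.013,.034),(.013,.056),(-.013,.056)]]
out=im.copy();cv2.polylines(out,[proj(hole,K,M).round().astype(int)],True,(255,0,0),1);cv2.circle(out,tuple(uv[0].round().astype(int)),3,(0,255,0),1)
print(uv,proj(hole,K,M).round());save(cv2.resize(out[0:300,200:640],None,fx=1.8,fy=1.8),'w2.png')
E
```

```text
t: 6.58
eef_pos: [0.5465, -0.1175, 0.1038]
ee_rot: [-3.141, -0.0, 2.828]
force: [0.1, -1.1, -2.6]
width: 0.0177
gripper_force: 44.9
rows [0.037 0.043 2.314] -0.004 now y 72.01
[[402.68995122 267.50535368]] [[389. 272.]
 [386. 323.]
 [432. 323.]
 [437. 272.]]
```

View pics/w2.png

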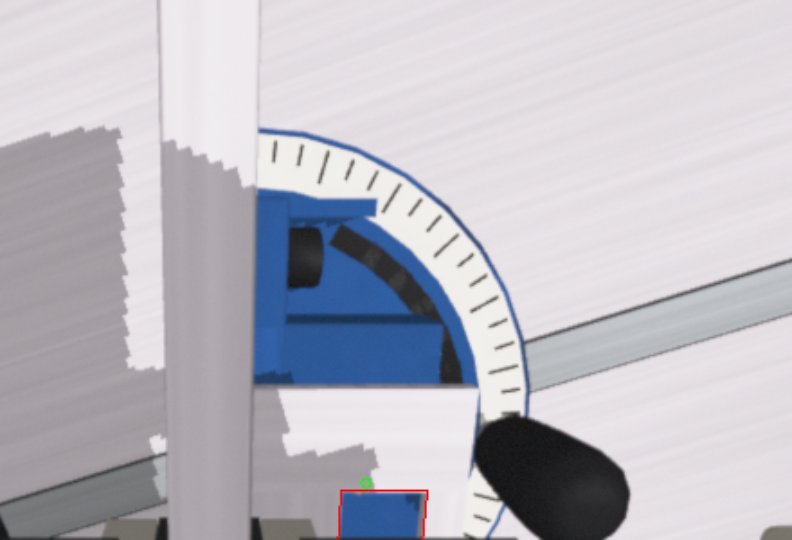

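The model hole outline (red) lies on the real hole, so the fence is held as computed. The stud lies under the hole's front part, hidden by the tab. Lowering.

```bash
python3 -m crank '[[[0.05,0.04,0.5,0],[0.05,0.04,1,0],[0.05,0.04,1.4,0],[0.05,0.04,1.7,0],[0.05,0.04,1.9,0],[0.05,0.04,2.0,0],[0.05,0.04,2.0,0]]]'; python3 -m crank '[[[0,0,0.1,0],[0,0,0.2,0],[0,0,0.25,0],[0,0,0.3,0],[0,0,0.3,0],[0,0,0.3,0]]]'
```

```text
t: 7.5
eef_pos: [0.5457, -0.1153, 0.0541]
ee_rot: [-3.142, 0.0, 2.829]
force: [-0.5, -0.5, -2.8]
width: 0.0173
gripper_force: 44.9
t: 8.25
eef_pos: [0.5456, -0.1153, 0.0466]
ee_rot: [3.142, 0.0, 2.829]
force: [-0.0, 0.4, -2.7]
width: 0.0177
gripper_force: 44.9
```

```bash
python3 -m crank '[[[0,0.03,0,0],[0,0.06,0,0],[0,0.08,0,0],[0,0.08,0,0]]]'; python3 -m crank '[[[0,0.02,0,0],[0,0.04,0,0],[0,0.04,0,0],[0,0.04,0,0]]]'
```

```text
t: 8.75
eef_pos: [0.5463, -0.1133, 0.0466]
ee_rot: [3.141, 0.0, 2.829]
force: [-0.3, 0.7, -2.0]
width: 0.0178
gripper_force: 44.9
t: 9.25
eef_pos: [0.5464, -0.1126, 0.0466]
ee_rot: [-3.141, -0.0, 2.829]
force: [-1.1, -2.6, -1.3]
width: 0.0179
gripper_force: 44.9
```

```bash
python3 -m crank '[[[0,0,0.02,0],[0,0,0.04,0],[0,0,0.05,0],[0,0,0.05,0]]]'; python3 -m crank '[[[0,0.03,0.02,0],[0,0.05,0.03,0],[0,0.05,0.03,0],[0,0.05,0.03,0]]]'; python3 -c "
from h import *
print(arm.get_state()['moment'])"
```

```text
t: 9.75
eef_pos: [0.5464, -0.1128, 0.0461]
ee_rot: [-3.141, 0.0, 2.829]
force: [-3.2, -3.1, 6.9]
width: 0.018
gripper_force: 45.0
t: 10.25
eef_pos: [0.5464, -0.1128, 0.0459]
ee_rot: [-3.14, -0.0, 2.829]
force: [-6.0, -9.9, 12.6]
width: 0.0176
gripper_force: 45.0
[-3.12145245  2.04987654  0.01019945]
```

```bash
python3 -m crank '[[[0,0,0,0],[0,0,0,0],[0,0,0,0],[0,0,0,0]]]' 0.68; python3 -c "
from h import *
im,d=arm.grab_frame('scene');save(cv2.resize(im[180:330,180:380],None,fx=4,fy=4,interpolation=cv2.INTER_CUBIC),'s2.png')"
```

```text
t: 10.75
eef_pos: [0.547, -0.111, 0.0444]
ee_rot: [3.142, -0.0, 2.829]
force: [-0.0, 0.4, -0.3]
width: 0.0284
gripper_force: 0.0
```

View pics/s2.png

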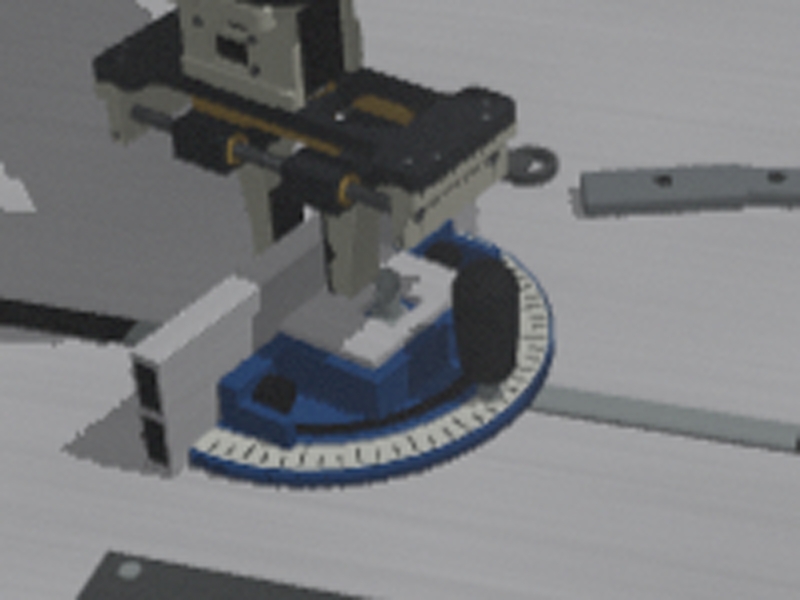

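The stud comes up through the hole at crop (388,285), the tab lies on the boss, and the bar stands along the face. Lifting clear and measuring again.

```bash
python3 -m crank '[[[0,-0.07,0,0],[0,-0.07,-0.5,0],[0,-0.07,-1.5,0],[0,-0.07,-3.5,0],[0,-0.07,-5.5,0],[0,-2,-7,0],[0,-4,-7.5,0],[0,-4,-7.5,0],[0,-4,-7.5,0],[0,-4,-7.5,0]]]'
cat > m2.py <<'E'
from h import *
def edge(pts,c,side,e):
    n=np.array([e[1],-e[0]]);u=(pts[:,:2]-c)@n;v=(pts[:,:2]-c)@e;r=[]
    for b in np.arange(u.min()+.006,u.max()-.006,.004):
        k=abs(u-b)<.002
        if k.sum()>4: r.append((b,np.percentile(v[k],97 if side>0 else 3)))
    r=np.array(r);k=np.ones(len(r),bool)
    for _ in range(4):
        p=np.polyfit(r[k,0],r[k,1],1);k=abs(np.polyval(p,r[:,0])-r[:,1])<.002
    return 72.03+np.degrees(np.arctan(p[0])),p[1],k.sum(),len(r),u.min(),u.max()
for cn in ['wrist','top']:
    im,P,K,M=cloud(cn);save(im,cn+'_m2.png');np.savez('pics/m2.npz',P=P,K=K,M=M,im=im)
    if cn=='wrist':P[290:]=np.nan
    c=np.array([.5607,-.0705]);e=np.array([np.cos(np.radians(72.03)),np.sin(np.radians(72.03))]);n=np.array([e[1],-e[0]])
    u=(P[...,:2]-c)@n;v=(P[...,:2]-c)@e;z=P[...,2]
    q=P[(v<-.03)&(v>-.075)&(abs(u)<.14)&(z>.055)&(z<.085)];zu=(q[:,:2]-c)@n
    print(cn,'bar',len(q),np.median(q[:,2]),edge(q,c,1,e),edge(q,c,-1,e),'z slope',np.polyfit(zu,q[:,2],1))
    vv=(q[:,:2]-c)@e;print(' z across bar slope',np.polyfit(vv,q[:,2],1)[0])
    b=(abs(u)<.035)&(v>-.028)&(v<.018)&(np.hypot(u,v)>.014)&(z>.033)&(z<.048);t=P[b];A=np.c_[u[b],v[b],np.ones(b.sum())]
    print(' tab',len(t),np.median(t[:,2]),np.linalg.lstsq(A,t[:,2],rcond=None)[0])
    k=(np.hypot(u,v)<.012)&(z>.05)&(z<.07);print(' stud',P[k].mean(0),(k&(z>.059)).sum(),P[k&(z>.059)].mean(0))
go([.565,.27,.2],72.03)
E
python3 m2.py
```

```text
t: 12.05
eef_pos: [0.5161, -0.2057, 0.2318]
ee_rot: [-3.142, -0.001, 2.829]
force: [-0.1, 0.6, -0.2]
width: 0.028
gripper_force: 0.0
wrist bar 5719 0.06784451030837851 (np.float64(72.01083706332247), np.float64(-0.036417291181646994), np.int64(46), 46, np.float64(-0.12015131123696177), np.float64(0.07259440991696632)) (np.float64(72.01812145257095), np.float64(-0.05365415025903427), np.int64(46), 46, np.float64(-0.12015131123696177), np.float64(0.07259440991696632)) z slope [-0.00101971  0.06681906]
 z across bar slope 0.26238072345648444
 tab 2860 0.04107720768966461 [-0.00046682 -0.004018    0.04102052]
 stud [ 0.5596387  -0.07148446  0.05704116] 70 [ 0.56060656 -0.07076079  0.06127805]
  return _methods._mean(a, axis=axis, dtype=dtype,
  ret = ret.dtype.type(ret / rcount)
Traceback (most recent call last):
  File "m2.py", line 17, in <module>
    print(cn,'bar',len(q),np.median(q[:,2]),edge(q,c,1,e),edge(q,c,-1,e),'z slope',np.polyfit(zu,q[:,2],1))
                                            ~~~~^^^^^^^^^
  File "m2.py", line 4, in edge
    for b in np.arange(u.min()+.006,u.max()-.006,.004):
                       ~~~~~^^
ValueError: zero-size array to reduction operation minimum which has no identity
```

```bash
python3 -c "
from h import *
print(arm.get_state()['q'].round(2));go([.585,.25,.2],-17.97)"
```

```text
[-0.03  0.16 -0.25 -0.   -1.17 -1.86]
rows [ 2.972 18.191  1.267] -17.98 now y 72.13
```

```bash
python3 -m crank '[[[3,18.2,0,-18],[3,18.2,0.6,-18],[3,18.2,1.25,-18],[3,18.2,1.25,-18],[3,18.2,1.25,-18],[3,18.2,1.25,-18],[3,18.2,1.25,-18],[3,18.2,1.25,-18],[3,18.2,1.25,-18],[3,18.2,1.25,-18],[3,18.2,1.25,-18],[3,18.2,1.25,-18]]]' 0
cat > m3.py <<'E'
from h import *
import sys
im,P,K,M=cloud('wrist');save(im,sys.argv[1])
print(pose()[:3,3])
for t in ['cap_center','star_knob_center']:
  for r in arm.recognise(t,'wrist')[:2]:print(t,round(r['score'],2),np.round(r['extent']))
x,y,z=P[...,0],P[...,1],P[...,2]
k=(np.hypot(x-.602,y-.288)<.035)
tp=P[k&(z>.028)&(z<.045)];print('cap top',len(tp),np.median(tp[:,2]),cv2.minEnclosingCircle((tp[:,:2]*1000).astype(np.float32)),tp.mean(0))
fl=P[k&(z>.002)&(z<.007)];print('flange',len(fl),fl.mean(0))
E
python3 m3.py w3.png
```

```text
t: 13.65
eef_pos: [0.5849, 0.2493, 0.201]
ee_rot: [-3.141, 0.0, -1.885]
force: [-0.5, -0.4, 0.1]
width: 0.0878
gripper_force: 0.0
[0.58489579 0.24922866 0.2010453 ]
cap_center 0.85 [294. 240.  38.  42.]
star_knob_center 0.63 [410. 204.  53.  47.]
cap top 656 0.03194722637626077 ((603.5729370117188, 291.24609375), 14.02282428741455) [0.60351357 0.29064355 0.03179285]
flange 297 [0.60027738 0.28334753 0.00434464]
```

View pics/w3.png

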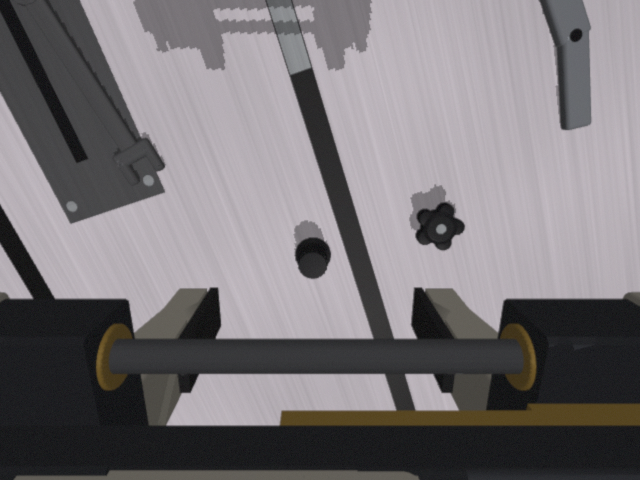

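The wrist view shows the cap at (313,258), with its flange visible, and the star knob at (440,228), well to the right. Now the grasp.

```bash
python3 -c "
from h import *
go([.6035,.291,.0065],162.03)"
```

```text
rows [-1.815 -0.189  7.781] -0.004 now y 162.01
```

```bash
python3 -m crank '[[[-1.2,-0.19,1,0],[-1.8,-0.19,3,0],[-1.8,-0.19,5,0],[-1.8,-0.19,6.3,0],[-1.8,-0.19,7,0],[-1.8,-0.19,7.4,0],[-1.8,-0.19,7.65,0],[-1.8,-0.19,7.76,0],[-1.8,-0.19,7.76,0],[-1.8,-0.19,7.76,0]]]'; python3 -m crank '[[[0,0,0,0],[0,0,0,0],[0,0,0,0],[0,0,0,0],[0,0,0,0],[0,0,0,0],[0,0,0,0]]]' 0.9 20
```

```text
t: 15.05
eef_pos: [0.6036, 0.2912, 0.0075]
ee_rot: [-3.141, 0.001, -1.884]
force: [-0.2, -0.8, 0.2]
width: 0.0877
gripper_force: 0.0
t: 15.92
eef_pos: [0.6032, 0.2909, 0.0068]
ee_rot: [3.142, -0.0, -1.884]
force: [0.3, 0.8, -0.2]
width: 0.027
gripper_force: 20.0
```

```bash
python3 -m crank '[[[0,0,0,0],[0,0,-0.5,0],[0,0,-1.5,0],[0,0,-3,0],[0,0,-4.5,0],[0,0,-5.3,0],[0,0,-5.3,0],[0,0,-5.3,0]]]' - 60
python3 -c "
from h import *
go([.5607,-.0706,.135],162.03);go([.5607,-.0706,.08],162.03)"
```

```text
t: 16.92
eef_pos: [0.6028, 0.2906, 0.1389]
ee_rot: [3.141, -0.0, -1.884]
force: [0.1, 0.1, -1.5]
width: 0.0263
gripper_force: 60.0
rows [14.264 -2.853  0.159] 0.003 now y 162.05
rows [14.263 -2.854  2.359] 0.003 now y 162.05
```

```bash
python3 -m crank '[[[1,-0.2,0,0],[3,-0.6,0,0],[5.4,-1.08,0,0],[7.8,-1.56,0,0],[10.2,-2.04,0,0],[12.2,-2.44,0,0],[13.6,-2.72,0,0],[14.26,-2.85,0,0],[14.26,-2.85,0.6,0],[14.26,-2.85,1.4,0],[14.26,-2.85,2,0],[14.26,-2.85,2,0]]]'
python3 - <<'E'
from h import *
go([.5607,-.0706,.0478],162.03)
im,P,K,M=cloud('scene');save(cv2.resize(im[190:320,200:360],None,fx=5,fy=4.5,interpolation=cv2.INTER_CUBIC),'s4.png')
e=np.array([np.cos(np.radians(72.03)),np.sin(np.radians(72.03))])
for n in['scene']:
  for r in arm.trace('fence_center',n)[:1]:print(n,r['score'],np.round(r['extent']))
E
```

```text
t: 18.42
eef_pos: [0.5602, -0.0698, 0.0875]
ee_rot: [3.139, -0.002, -1.883]
force: [-0.5, 0.1, -0.8]
width: 0.0265
gripper_force: 60.0
rows [ 0.023 -0.035  1.589] 0.015 now y 162.11
scene 0.69 [210. 212.  92.  87.]
```

View pics/s4.png

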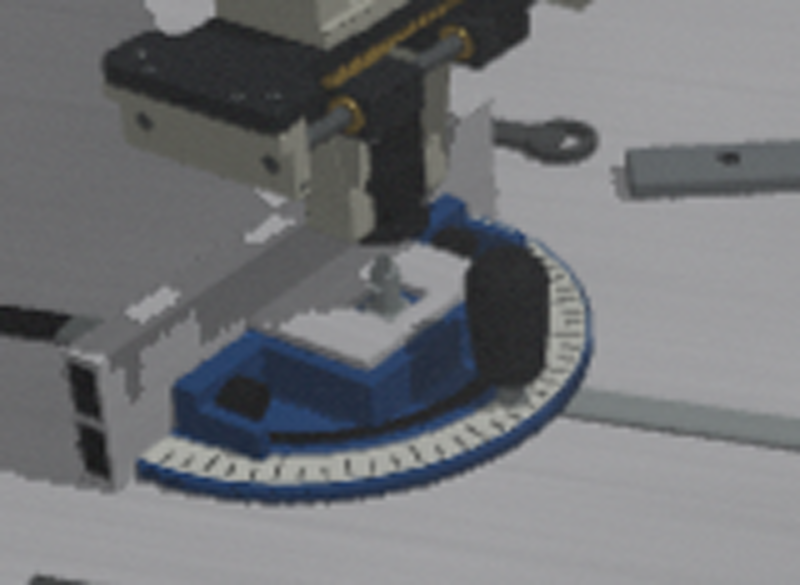

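The cap hangs at crop (395,225), just above the stud tip at (383,265), and the fence is still seated. Lowering over the stud.

```bash
python3 -m crank '[[[0.02,-0.03,0.3,0],[0.02,-0.03,0.6,0],[0.02,-0.03,0.9,0],[0.02,-0.03,1.1,0],[0.02,-0.03,1.1,0],[0.02,-0.03,1.1,0]]]'
```

```text
t: 19.27
eef_pos: [0.5619, -0.0709, 0.0619]
ee_rot: [-3.141, 0.0, -1.884]
force: [0.7, -0.7, -0.8]
width: 0.026
gripper_force: 60.0
```

```bash
for i in 1; do python3 -m crank '[[[0,0,0.1,0],[0,0,0.2,0],[0,0,0.25,0],[0,0,0.25,0]]]'; done; python3 -m crank '[[[0,0,0.06,0],[0,0,0.1,0],[0,0,0.1,0]]]';python3 -m crank '[[[0,0,0.06,0],[0,0,0.1,0],[0,0,0.1,0]]]'
```

```text
t: 19.77
eef_pos: [0.5611, -0.0709, 0.0563]
ee_rot: [3.141, -0.0, -1.884]
force: [-6.5, 2.3, 10.5]
width: 0.0261
gripper_force: 60.0
t: 20.15
eef_pos: [0.5609, -0.071, 0.0533]
ee_rot: [3.14, -0.0, -1.884]
force: [-3.9, 1.7, 6.5]
width: 0.026
gripper_force: 60.0
t: 20.52
eef_pos: [0.5602, -0.0709, 0.0494]
ee_rot: [3.139, -0.001, -1.885]
force: [-2.8, 1.6, -6.6]
width: 0.0262
gripper_force: 60.0
```

Force peaked and then dropped below zero: that is the click. Now pressing it home.

```bash
python3 -m crank '[[[0,0,0.05,0],[0,0,0.08,0],[0,0,0.08,0]]]';python3 -m crank '[[[0,0,0.05,0],[0,0,0.08,0],[0,0,0.08,0]]]'
```

```text
t: 20.9
eef_pos: [0.561, -0.071, 0.0481]
ee_rot: [3.14, -0.001, -1.884]
force: [-5.3, 1.2, -3.2]
width: 0.0264
gripper_force: 60.0
t: 21.28
eef_pos: [0.5611, -0.071, 0.0477]
ee_rot: [3.141, -0.001, -1.884]
force: [-10.9, 3.0, 12.6]
width: 0.026
gripper_force: 60.0
```

```bash
python3 -m crank '[[[0,0.03,0.03,0],[0,0.04,0.06,0],[0,0.04,0.06,0]]]';python3 -m crank '[[[0,0,0.03,0],[0,0,0.05,0],[0,0,0.05,0],[0,0,0.05,0]]]'
```

```text
t: 21.65
eef_pos: [0.5611, -0.071, 0.0476]
ee_rot: [-3.14, -0.0, -1.883]
force: [-11.0, 2.6, 22.3]
width: 0.026
gripper_force: 60.0
t: 22.15
eef_pos: [0.5611, -0.0709, 0.0475]
ee_rot: [-3.14, -0.0, -1.882]
force: [-16.3, 3.3, 34.0]
width: 0.0265
gripper_force: 60.0
```

```bash
python3 -m crank '[[[0,0.05,0,0],[0,0.08,0,0],[0,0.08,0,0],[0,0.08,0,0]]]'
python3 - <<'E'
from h import *
im,P,K,M=cloud('wrist');save(im,'w5.png')
s=arm.get_state();print(s['force'],s['moment'],pose()[:3,3])
c=np.array([.5607,-.0706]);a=np.radians(72.03);e=np.array([np.cos(a),np.sin(a)]);n=np.array([e[1],-e[0]])
im2,_=arm.grab_frame('scene');o=cv2.resize(im2[190:320,200:360],None,fx=5,fy=4.5,interpolation=cv2.INTER_CUBIC);save(o,'s5.png')
for nm,Q in(('wrist',P),('scene',cloud('scene')[1])):
    u=(Q[...,:2]-c)@n;v=(Q[...,:2]-c)@e;z=Q[...,2]
    k=(abs(u)<.125)&(abs(u)>.045)&(v>-.06)&(v<-.03)&(z>.06)&(z<.075)
    print(nm,k.sum(),np.percentile(v[k],[3,97]) if k.sum()>20 else '',np.median(z[k]) if k.any() else '')
    for sg in(-1,1):
        j=k&(sg*u>0)
        if j.sum()>30:print('  side',sg,np.percentile(v[j],[3,97]),np.median(z[j]))
E
```

```text
t: 22.65
eef_pos: [0.5611, -0.0708, 0.0476]
ee_rot: [-3.137, 0.0, -1.882]
force: [-9.5, -2.2, 25.4]
width: 0.0262
gripper_force: 60.0
[-9.19456155 -2.39302532 26.23737564] [-0.79823641  3.58515415 -0.03626851] [ 0.5610746  -0.0708531   0.04755326]
wrist 19825 [-0.05331423 -0.03618697] 0.06797192049826922
  side -1 [-0.05328019 -0.03614174] 0.06796946473425297
  side 1 [-0.05334819 -0.03621144] 0.06797414028593464
scene 340 [-0.05329972 -0.03448197] 0.06668159767512954
  side 1 [-0.05329972 -0.03448197] 0.06668159767512954
```

View pics/s5.png

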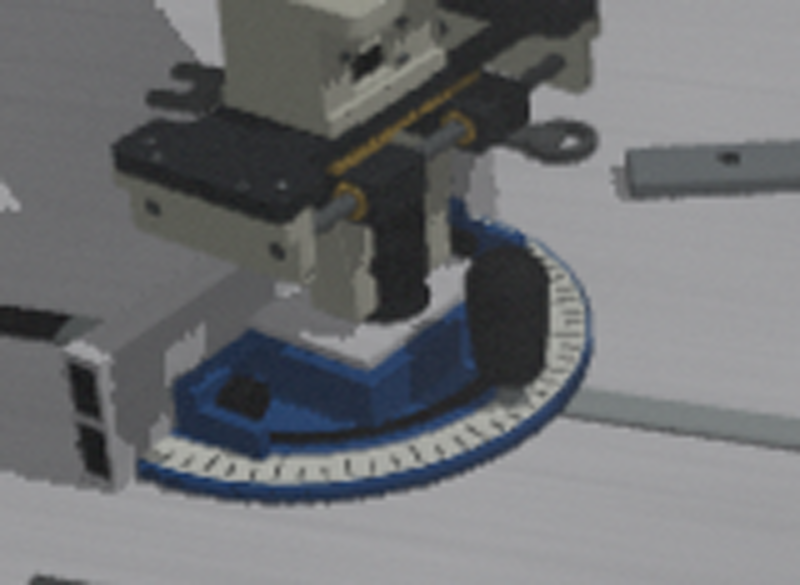

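View pics/w5.png

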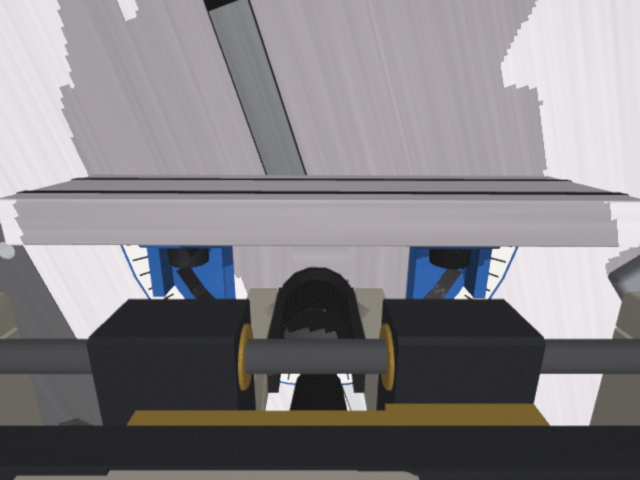

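The cap's flange is down on the tab at crop (400,315), and the fence lies flush on both sides (back at y = -36.2 mm). The tool height matches home. A little more press, then hand in.

```bash
python3 -m crank '[[[0,0,0.03,0],[0,0,0.03,0],[0,0,0.03,0],[0,0,0.03,0]]]'; python3 -c "
from station import arm
print(arm.job_done())"
```

```text
t: 23.3
eef_pos: [0.5611, -0.0708, 0.0475]
ee_rot: [-3.136, 0.0, -1.882]
force: [-11.8, -1.4, 32.3]
width: 0.0261
gripper_force: 60.0
the job is handed in; nothing more can be done
None
```

The job is handed in at 23.3 s of the 67 s allowed: the fence is flush on the gauge, and the cap clicked and sits fully down on the tab, still gripped and pressed with about 32 N. The star knob, wrenches and push stick were not touched.

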